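Scrape the offcuts off the sprung trimming board into its tray

ROBOT

A 6-joint arm with a two-finger parallel gripper is mounted at the origin on the work surface. World frame = base frame: x ahead of the robot, y to its left, z up, the work surface at z = 0. Lengths are in m, angles in rad, forces in N, time in s.
With the tool pointing down it reaches from about 0.3 to 0.775 m from the base axis. Payload 14.6 kg.
Tool frame: the origin (TCP) lies at the very end of the fingers, on their centre line; the grasp point (between the pads) lies 19 mm behind it; z points along the fingers, y is the line along which they close (so a half turn about z gives the same grasp; the last joint's range is limited). The gripper opens to 94 mm and grips with 3 to 60 N. Pads are 16 mm wide; open, the fingers measure 119 mm over their backs; the gripper's body (75 mm by 177 mm) begins 78 mm behind the grasp point.
Start: joints at [-1.336, 0.3, 1.521, -0, 1.321, -0.067], TCP at [0.163, -0.525, 0.205] pointing down, gripper open.
Joint ranges: [-3.03, 3.03], [-0.79, 2.21], [0.23, 2.52], [-1.04, 4.18], [0, 3.07], [-2.55, 2.55]. Speed limits (rad/s): [2.22, 2.22, 2.57, 3.14, 3.14, 3.14].

INTERFACE

Orientations are given as [roll, pitch, yaw] about the fixed x, y, z axes, in that order (R = Rz(yaw) Ry(pitch) Rx(roll)).
In Python, from station import telemetry, cams, hand_in, nets gives the robot as it stands.
- The arm moves only by the tool move_arm, never from a script. Its argument "increments" is a list of rows, each a list of 4 numbers: the shift along the tool's x, y, z in m, then the turn about the tool's z in rad. In form: [[tx, ty, tz, roll], ...]. A call has 1 to 20 rows; each row shifts and turns the commanded pose from where the row before left it, along the tool's axes as they then stand; what a row does not reach is not made up. A row lasts 1/8 s, in which the tool goes at most 62.5 mm and 10.7 degrees, less where a joint would pass 70% of its speed; a pose out of reach is approached as far as the arm can. A call is refused whole if a number of a shift passes 0.0625 or a number of a turn 0.188, either way. A call with a gripper value outside its range is refused whole. "grip" is the opening, from 0 (shut) to 1 (fully open), set as the call begins (left out, the last holds). The fingers move at their own pace and stop on an object; "force" is the grip in N (left out, the last holds). Time passes only in rows, so rows that do not move let the fingers close. It gives the time, the measured TCP pose, the force, the opening and the grip force at its end, in the units of the state.
- telemetry.get_obs(): the state, without advancing time (a new reading comes with each control period).
- cams.camera(name): name is "side" or "top"; returns the picture (420x560x3 uint8, blue, green, red); there is no depth.
- cams.camera_model(name): a dict with "intrinsics" (3x3 intrinsics, pixels), "xyz" and "attitude" of the camera in the world. Camera axes: x right, y up, looking along -z (the intrinsics and any distortion apply to the point x, -y, -z); pixel columns grow to the right and rows downward; lengths in m; the calibration is good to about 2 mm. A picture is of the moment at which its call begins. camera_model takes no time and is no camera call.
- hand_in(): hands the job in; it is judged then, once.
Trained networks look in the newest picture that a camera, given by its name, has taken for a name from the list of things; names that differ only in an ending like _2 or _b are one class to them, and where a whole thing is asked for, a point or a joint stands for the part that bears it (a point fixed in the world has none). Each returns a list of dicts, best first, with "conf" (0 to 1); they miss things now and then, are a little off and sometimes report something else, mostly with a low value. They report only what shows in the picture. A call takes as long as a camera call. They do not tell look-alikes from the thing itself.
- nets.search_frame(camera, query): "extent" ([left, top, right, bottom] in pixels, round what is visible of it).
- nets.mark_of(camera, query): "centre" ([column, row] in pixels: a listed point, or the origin of a listed thing).
The state is a dict: "time_s": time; "qpos": joint angles; "joint_vel": joint speeds; "tau": joint torques, N m; "ee_pos": TCP position; "eef_rot": TCP orientation; "force": force on the tool from outside, world axes, zero at the start; "moment": the same for the moment, N m; "grip_width": finger opening in m; "grip_force": force on a finger pad.
Only numpy, scipy, OpenCV 4.12 (cv2) and the standard library are available. Lean on these libraries where they do the work, as an engineer would, in place of code of your own. Each camera call takes 0.05 s, during which the arm holds its last target. There are 200 camera calls.

TASK

Take the wooden scraper block by its upright rib, set it on the trimming board behind the four loose offcuts (at the end away from the tray) and push them all over the open edge into the tray, keeping the scraper pressed down on the springy board all the way with about a kilogram's weight (10 N), never much more. Push the offcuts only with the scraper, not with the gripper. Then stand the scraper upright on the bench, clear of the station, let go, and leave the plane, the glue bottle and the wooden blank undisturbed.

Things in the scene. Friction and masses are not known exactly. Their poses are not given: they have to be found in the camera images.
- stand: Trimming station, fixed to the bench, plywood and brown wood. Origin on the bench under the board's centre; +y points from the board to the tray, x is across. The board (y -132 to +132 mm) floats on rubber buffers over a base 224 x 262 x 25 mm. Its sides carry strips 12 mm wide, 14 mm high, 200 mm apart inside (x -100 to +100 mm); both ends are open. The tray adjoins the +y end.
- board_top (a point): A fixed point: centre of the board's top as it lies at the start, 63 mm above the station's origin. The board moves only straight down, up to 16 mm, against springs of about 1 N per mm, but they are preloaded: it starts to give only at 0.5 to 9 N, differently each time and unseen, so depth does not tell the force: feel it. Under 8 N is too light, over 17 N (friction included) too hard.
- tray_in (a point): Centre of the tray's inner floor, 6 mm above the bench. The open tray is 204 mm (x) by 140 mm (y) inside, its walls 40 to 45 mm high; axes as the station's.
- scraper_grip (a point): Scraper block, plain wood, 0.35 kg or so: a foot 176 mm long (its x) by 44 mm (its y) by 20 mm high, and on it an upright rib 90 mm (x) by 24 mm (y, the width to grip) from 20 to 70 mm high. This point is the rib's centre, 45 mm above the underside. It stands on the bench on one side of the station or the other; the two long faces are alike.
- scraper: The same scraper block; origin at the centre of its underside.
- plane: Bystander: wooden hand plane 176 x 50 mm with handle, iron and knob, about 85 mm high, on the bench on the other side of the station. Origin at the centre of its underside.
- glue: Bystander: upright white glue bottle, 60 mm across, 150 mm high; origin at the centre of its underside.
- blank: Bystander: lying wooden blank 50 x 200 x 35 mm; origin at the centre of its underside.
- offcut0_c (a point): Loose pale wooden offcut, 70 x 20 x 8 mm, about 14 g, flat on the board at the start, reaching at most 40 mm to the far (-y) side of its middle; this point is its centre, x along its length.
- offcut0: The same offcut; origin at the centre of its underside.
- offcut1_c (a point): Loose pale wooden offcut, 64 x 18 x 7 mm, about 14 g, flat on the board at the start, reaching at most 40 mm to the far (-y) side of its middle; this point is its centre, x along its length.
- offcut1: The same offcut; origin at the centre of its underside.
- offcut2_c (a point): Loose pale wooden offcut, 60 x 25 x 9 mm, about 14 g, flat on the board at the start, reaching at most 40 mm to the far (-y) side of its middle; this point is its centre, x along its length.
- offcut2: The same offcut; origin at the centre of its underside.
- offcut3_c (a point): Loose pale wooden offcut, 66 x 19 x 10 mm, about 14 g, flat on the board at the start, reaching at most 40 mm to the far (-y) side of its middle; this point is its centre, x along its length.
- offcut3: The same offcut; origin at the centre of its underside.
Things that resemble listed ones, but are neither listed nor needed, are in the scene too. What is shaped like the scraper but green or turquoise is not meant.

How it is judged:
On the way, in this order (a step that is already met when the one before it is completed fails the run):
1. the scraper presses on the board (over 8 N) behind the offcuts, its centre at least 55 mm from the middle of the board, on the side away from the tray (contact force between scraper and stand above 8 N and z of scraper_grip in the frame of stand above 0.08 m and y of scraper_grip in the frame of stand below -0.055 m), for 0.2 s.
2. still pressing over 8 N as it passes the middle of the board (30 mm before to 40 mm after) (contact force between scraper and stand above 8 N and z of scraper_grip in the frame of stand above 0.08 m and y of scraper_grip in the frame of stand between -0.03 and 0.04 m), for 0.15 s.
3. still pressing over 8 N near the open edge (its centre 80 to 130 mm past the middle) (contact force between scraper and stand above 8 N and z of scraper_grip in the frame of stand above 0.08 m and y of scraper_grip in the frame of stand between 0.08 and 0.13 m), for 0.1 s.
At the end, for the whole second after the job is handed in: All four offcuts lie at rest in the tray (centres within its walls and less than 40 mm above its floor); the scraper stands upright (within 6 degrees) on the bench, not touching the station, released and at rest (x of offcut0_c in the frame of tray_in between -0.103 and 0.103 m and y of offcut0_c in the frame of tray_in between -0.073 and 0.073 m and z of each of offcut0_c, offcut1_c, offcut2_c, offcut3_c in the frame of tray_in below 0.04 m and linear speed of each of offcut0, offcut1, offcut2, offcut3, scraper below 0.02 m/s and x of offcut1_c in the frame of tray_in between -0.103 and 0.103 m and y of offcut1_c in the frame of tray_in between -0.073 and 0.073 m and x of offcut2_c in the frame of tray_in between -0.103 and 0.103 m and y of offcut2_c in the frame of tray_in between -0.073 and 0.073 m and x of offcut3_c in the frame of tray_in between -0.103 and 0.103 m and y of offcut3_c in the frame of tray_in between -0.073 and 0.073 m and height (world z) of scraper_grip below 0.055 m and angle between scraper_grip's own z axis and vertical below 0.1 rad and contact force between scraper and stand below 0.1 N).
It fails at once if the scraper presses on the station with more than 17 N (contact force between scraper and stand above 17 N).
It fails at once if the gripper or arm touches an offcut (contact force between any of the fingers, the arm and offcut0 above 0.3 N or contact force between any of the fingers, the arm and offcut1 above 0.3 N or contact force between any of the fingers, the arm and offcut2 above 0.3 N or contact force between any of the fingers, the arm and offcut3 above 0.3 N).
It fails at once if the hand plane is disturbed (moved over 20 mm or tipped) (distance of plane from where it was at the start of the episode above 0.02 m or angle between plane's own z axis and vertical above 0.3 rad).
It fails at once if the glue bottle is disturbed (moved over 20 mm or tipped) (distance of glue from where it was at the start of the episode above 0.02 m or angle between glue's own z axis and vertical above 0.3 rad).
It fails at once if the wooden blank is disturbed (moved over 20 mm or tipped) (distance of blank from where it was at the start of the episode above 0.02 m or angle between blank's own z axis and vertical above 0.3 rad).
It also fails if it takes over 72 s, if anything falls off the work surface, if the arm or the gripper's body presses on something with over 40 N, if the wrist force passes 120 N, or if a joint passes its speed limit or range.

## Working session

There is one attempt and no reset: what is moved stays moved. The work goes in short steps, Python scripts to look and compute and a tool call to move; the robot and the scene stay as the last step left them, time stands still between calls to the robot, and variables do not carry over. Pictures are saved under pics/ and viewed, at most 13 in all, crops included, and the job is handed in when it is done.

Besides the shell and the picture viewer there is one more tool, called as a command line: name --pt "numbers of a row" for each row, then --argument value for the rest. move_arm: Moves the arm, as the interface text tells. Its arguments: {"type":"object","properties":{"increments":{"type":"array"},"grip":{"type":"number"},"force":{"type":"number"}},"required":["increments"]}

```bash
mkdir -p pics; ls; cat > h.py <<'E'
import numpy as np, cv2
from scipy.spatial.transform import Rotation as R
from station import telemetry, cams, hand_in, nets
def M(n):
    m=cams.camera_model(n); a=np.array(m["attitude"],float)
    Rm=a if a.shape==(3,3) else R.from_euler('xyz',a).as_matrix()
    return np.array(m["intrinsics"]),np.array(m["xyz"]),Rm,m
def ray(n,px):
    K,t,Rm,m=M(n)
    d=np.linalg.inv(K)@np.array([px[0],px[1],1.]); return t,Rm@(d*[1,-1,-1])
def onz(n,px,z):
    t,d=ray(n,px); return t+d*(z-t[2])/d[2]
def proj(n,p):
    K,t,Rm,m=M(n); c=(Rm.T@(np.array(p)-t))*[1,-1,-1]; q=K@c; return q[:2]/q[2]
E
python3 - <<'E'
from h import *
for n in("side","top"):
    print(cams.camera_model(n)); cv2.imwrite(f"pics/{n}0.png",cams.camera(n))
    for q in("scraper","scraper_grip","board_top","tray_in","stand","plane","glue","blank","offcut0_c"):
        print(n,q,[(np.round(r["centre"]),round(r["conf"],2)) for r in nets.mark_of(n,q)][:5])
print(telemetry.get_obs())
E
```

```text
pics
{'intrinsics': array([[398.59820428,   0.        , 282.35699994],
       [  0.        , 398.59820428, 214.24802239],
       [  0.        ,   0.        ,   1.        ]]), 'xyz': array([-0.0804357 ,  0.98798698,  0.83872255]), 'attitude': array([ 0.97474656,  0.00756538, -2.46019964])}
side scraper [(array([206., 262.]), 0.77), (array([214., 352.]), 0.74), (array([250., 298.]), 0.62)]
side scraper_grip [(array([212., 340.]), 0.97), (array([201., 251.]), 0.9), (array([251., 286.]), 0.82)]
side board_top [(array([345., 210.]), 0.81)]
side tray_in [(array([305., 248.]), 0.85)]
side stand [(array([340., 225.]), 0.81), (array([342., 223.]), 0.47)]
side plane [(array([384., 191.]), 0.85)]
side glue [(array([258., 219.]), 0.7)]
side blank [(array([306., 185.]), 0.7), (array([305., 249.]), 0.69)]
side offcut0_c [(array([357., 215.]), 0.44)]
{'intrinsics': array([[452.90013485,   0.        , 283.8294876 ],
       [  0.        , 452.90013485, 208.43895912],
       [  0.        ,   0.        ,   1.        ]]), 'xyz': array([0.32772252, 0.12919589, 1.30027308]), 'attitude': array([ 0.23008194
[... 695 characters left out ...]
c [(array([354., 274.]), 0.65)]
{'time_s': 1.0, 'qpos': array([-1.33560163e+00,  2.99868452e-01,  1.52098410e+00, -4.34977683e-05,
        1.32069355e+00, -6.66042394e-02]), 'joint_vel': array([ 0.00067648,  0.00014782,  0.00046721, -0.00119165, -0.00108671,
       -0.00045536]), 'tau': array([-1.50506901e-05, -5.31661749e+01, -3.52917337e+01,  7.08126719e-02,
        2.11526861e-02,  2.97106286e-07]), 'ee_pos': array([ 0.16346475, -0.5251452 ,  0.20546963]), 'eef_rot': array([3.14154901e+00, 4.51497463e-05, 3.01809698e-01]), 'force': array([-0.27265099,  0.49675252, -0.21621392]), 'moment': array([-0.02358362, -0.02771482, -0.01240738]), 'grip_force': 0.0, 'grip_width': 0.09419355211673268}
```

View pics/top0.png

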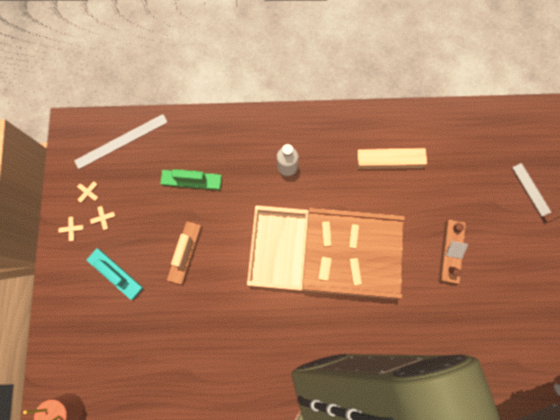

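View pics/side0.png

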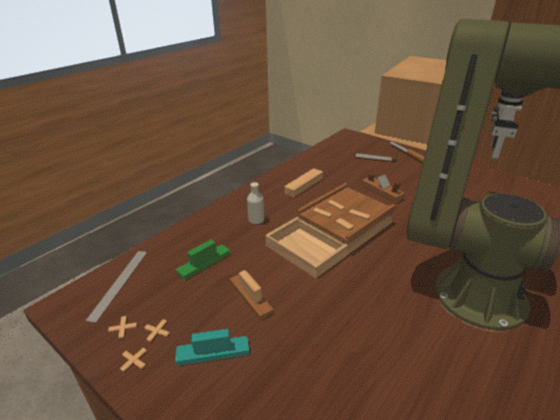

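```bash
python3 - <<'E'
from h import *
for p in((184,251),(191,178),(117,272)): print(p,onz("top",p,0))
for p in((206,262),(214,352),(250,298)): print(p,onz("side",p,0))
for n,p in(("top",(353,250)),("side",(345,210))): print("board",onz(n,p,.063))
for n,p in(("top",(280,250)),("side",(305,248))): print("tray",onz(n,p,.006))
for n,p in(("top",(449,256)),("side",(384,191))): print("plane",onz(n,p,0))
for n,p in(("top",(285,167)),("side",(258,219))): print("glue",onz(n,p,0))
for n,p in(("top",(388,162)),("side",(306,185))): print("blank",onz(n,p,0))
E
```

```text
(184, 251) [0.51458542 0.41893526 0.        ]
(191, 178) [0.7342301  0.40280883 0.        ]
(117, 272) [0.45968737 0.60936157 0.        ]
(206, 262) [7.23304126e-01 3.94026881e-01 1.11022302e-16]
(214, 352) [0.4521422  0.61125646 0.        ]
(250, 298) [0.50677602 0.42111745 0.        ]
board [ 0.4949176  -0.05922695  0.063     ]
board [ 0.48862996 -0.05395166  0.063     ]
tray [0.50865964 0.14161149 0.006     ]
tray [0.51380799 0.14637121 0.006     ]
plane [ 0.47818494 -0.34318471  0.        ]
plane [ 0.48440448 -0.35775006  0.        ]
glue [0.76044455 0.12002306 0.        ]
glue [0.75401882 0.11166287 0.        ]
blank [ 0.76701672 -0.19110997  0.        ]
blank [ 0.76329248 -0.19996191  0.        ]
```

Top view: wooden scraper at (184,251). Look-alikes are green (191,178), turquoise (117,272) and the plane (449,256). I choose the wooden one. Station board is at (353,253), tray at (280,250), offcuts at (326,234), (354,236), (325,269), (356,271). I'll check with close crops.

```bash
python3 - <<'E'
from h import *
a=cv2.imread("pics/top0.png")[195:310,155:415]
cv2.imwrite("pics/c1.png",cv2.resize(a,None,fx=3,fy=3,interpolation=cv2.INTER_CUBIC))
b=cv2.imread("pics/side0.png")[165:325,220:410]
cv2.imwrite("pics/c2.png",cv2.resize(b,None,fx=3.7,fy=3.7,interpolation=cv2.INTER_CUBIC))
E
```

```text
(no output)
```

View pics/c1.png

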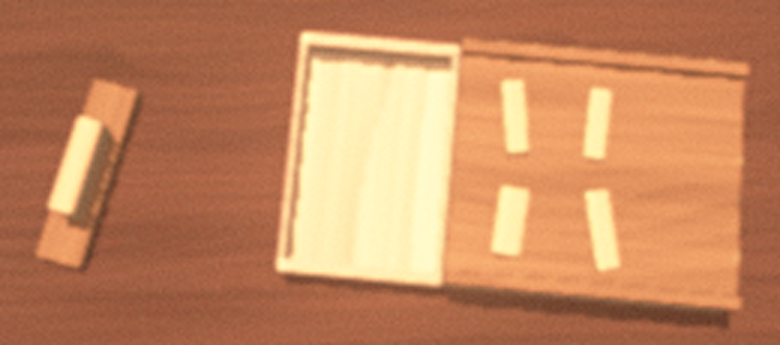

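View pics/c2.png

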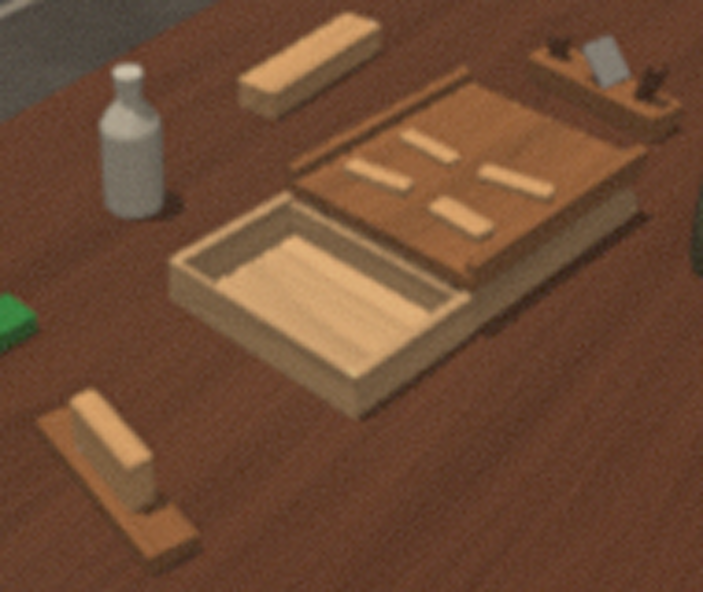

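Crops confirm it: c1 shows the wooden scraper with its pale rib (crop 76,165), the tray, and the board with four offcuts. Next I fit the poses to the corners in both views.

```bash
cat > fit.py <<'E'
from h import *
from scipy.optimize import least_squares
T=lambda p:np.array(p)/3+[155,195]
S=lambda p:np.array(p)/3.7+[220,165]
def fit(obs,x0):
    def P(v,l): c,s=np.cos(v[2]),np.sin(v[2]); return [v[0]+c*l[0]-s*l[1],v[1]+s*l[0]+c*l[1],l[2]]
    f=lambda v:np.concatenate([proj(n,P(v,l))-px for n,px,l in obs])
    r=least_squares(f,x0,loss="soft_l1"); print(np.round(r.x,4),np.round(f(r.x).reshape(-1,2),1).tolist()); return r.x
st=[("top",T((748,64)),(.112,-.132,.077)),("top",T((462,40)),(.112,.132,.077)),("top",T((740,308)),(-.112,-.132,.077)),("top",T((443,290)),(-.112,.132,.077)),
("side",S((467,68)),(.112,-.132,.077)),("side",S((293,165)),(.112,.132,.077)),("side",S((643,150)),(-.112,-.132,.077))]
sc=[("top",T(p),(x,y,.02)) for p,x,y in (((95,80),.088,.022),((140,92),.088,-.022),((82,270),-.088,-.022),((38,257),-.088,.022))]
sc+=[("top",T(p),(x,y,.07)) for p,x,y in (((80,117),.045,.012),((104,122),.045,-.012),((72,214),-.045,-.012),((48,208),-.045,.012))]
sc+=[("side",S(p),(x,y,.07)) for p,x,y in (((72,397),.045,.012),((95,389),.045,-.012),((153,459),-.045,-.012),((128,468),-.045,.012))]
sc+=[("side",S((38,418)),(.088,.022,.02)),("side",S((152,557)),(-.088,.022,.02)),("side",S((200,537)),(-.088,-.022,.02))]
if __name__=="__main__":
    for cam in(("top",),("side",),("top","side")):
        print(cam); s=fit([o for o in st if o[0] in cam],[.49,-.057,-.05]); fit([o for o in sc if o[0] in cam],[.51,.42,-.2])
    c,sn=np.cos(s[2]),np.sin(s[2])
    for p in((515,116),(598,123),(510,221),(602,230)):
        w=onz("top",T(p),.07)[:2]-s[:2]; print("offcut",np.round([c*w[0]+sn*w[1],-sn*w[0]+c*w[1]],3))
E
python3 fit.py
```

```text
('top',)
[ 0.4859 -0.0603 -0.1098] [[-0.3, -0.2], [-0.4, 0.3], [0.6, 0.9], [0.1, -1.3]]
[ 0.5071  0.4128 -0.2979] [[0.2, -0.3], [-0.3, -0.4], [-0.2, -0.1], [-0.5, 0.0], [-0.1, -0.6], [0.2, -0.0], [0.5, 0.9], [0.1, 0.6]]
('side',)
[ 0.4792 -0.0541 -0.119 ] [[-0.3, -0.4], [-1.0, 0.1], [2.8, -0.1]]
[ 0.5027  0.4189 -0.3145] [[-0.7, 0.3], [0.6, -0.7], [0.9, -0.8], [-0.0, 0.3], [-0.1, 0.2], [-0.9, 1.0], [0.2, -0.5]]
('top', 'side')
[ 0.4848 -0.0599 -0.1111] [[-0.3, 0.3], [-0.5, 0.6], [0.4, 1.4], [-0.1, -1.0], [-1.1, -1.5], [-1.3, -1.0], [1.9, -1.5]]
[ 0.5063  0.4144 -0.3054] [[-0.1, -0.1], [-0.6, 0.0], [-1.0, 0.2], [-1.2, 0.2], [-0.5, -0.3], [-0.3, 0.3], [-0.2, 1.2], [-0.6, 0.8], [-0.6, -1.0], [0.6, -2.0], [1.1, -2.4], [0.2, -1.3], [-0.1, -1.0], [-0.5, -0.7], [0.4, -2.3]]
offcut [0.048 0.077]
offcut [0.048 0.001]
offcut [-0.048  0.076]
offcut [-0.049 -0.007]
```

move_arm --pt "0.03 -0.04 -0.002 0" --pt "0.03 -0.04 -0.002 0" --pt "0.03 -0.04 -0.002 0" --pt "0.03 -0.04 -0.002 0" --pt "0.03 -0.04 -0.002 0" --pt "0.03 -0.04 -0.002 0" --pt "0.03 -0.04 -0.002 0" --pt "0.03 -0.04 -0.002 0" --pt "0.03 -0.04 -0.002 0" --pt "0.03 -0.04 -0.002 0" --pt "0.03 -0.04 -0.002 0" --pt "0.03 -0.04 -0.002 0" --pt "0.03 -0.04 -0.002 0" --pt "0.03 -0.04 -0.002 0" --pt "0.03 -0.04 -0.002 0" --pt "0.03 -0.04 -0.002 0" --pt "0.03 -0.04 -0.002 0" --pt "0.03 -0.04 -0.002 0" --pt "0.03 -0.04 -0.002 0" --pt "0.03 -0.04 -0.002 0" --grip 1 --force 50

```text
time_s: 3.5
ee_pos: [0.4989, 0.4186, 0.2455]
eef_rot: [3.142, -0.0, 0.302]
force: [1.0, -0.1, 0.3]
grip_width: 0.0939
grip_force: 0.0
```

move_arm --pt "0 0 0 -0.181" --pt "0 0 0 -0.181" --pt "0 0 0 -0.181" --pt "0 0 0 -0.181" --pt "0 0 0 -0.181" --pt "0 0 0 -0.181" --pt "0 0 0 -0.181" --pt "0 0 0 -0.181" --pt "0 0 0 -0.181" --pt "0 0 0 -0.181" --pt "0 0 0 -0.181" --pt "0 0 0 -0.181" --pt "0 0 0 -0.181" --pt "0 0 0 -0.181" --pt "0 0 0 0" --pt "0 0 0 0"

```text
time_s: 5.5
ee_pos: [0.4986, 0.417, 0.2454]
eef_rot: [-3.142, -0.0, 2.832]
force: [0.2, -0.6, -0.6]
grip_width: 0.094
grip_force: 0.0
```

move_arm --pt "-0.006 0.001 0.03 0" --pt "0 0 0.04 0" --pt "0 0 0.04 0" --pt "0 0 0.04 0" --pt "0 0 0.035 0" --pt "0 0 0.02 0" --pt "0 0 0.01 0" --pt "0 0 0 0"

```text
time_s: 6.5
ee_pos: [0.5048, 0.4163, 0.0307]
eef_rot: [3.141, 0.0, 2.835]
force: [0.2, 1.1, 0.2]
grip_width: 0.094
grip_force: 0.0
```

```bash
python3 - <<'E'
from h import *
a=cams.camera("top")[180:330,110:260]; b=cams.camera("side")[220:340,190:310]
r=lambda i:cv2.resize(i,(390,390),interpolation=cv2.INTER_CUBIC)
cv2.imwrite("pics/g1.png",np.hstack([r(a),r(b)]))
E
```

```text
(no output)
```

View pics/g1.png

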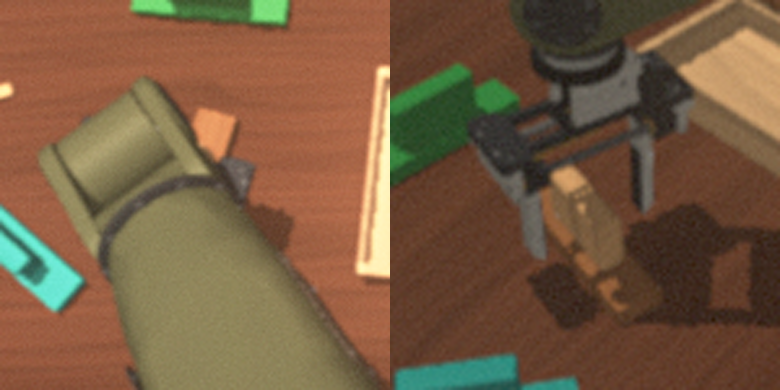

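The fingers straddle the rib: tips at crop (537,250) and (643,205), with the rib in the middle. Closing.

move_arm --pt "0 0 0 0" --pt "0 0 0 0" --pt "0 0 0 0" --pt "0 0 0 0" --pt "0 0 0 0" --pt "0 0 0 0" --pt "0 0 0 0" --pt "0 0 0 0" --grip 0 --force 50

```text
time_s: 7.6
ee_pos: [0.5046, 0.4163, 0.0305]
eef_rot: [3.141, 0.0, 2.836]
force: [0.9, 1.4, -0.5]
grip_width: 0.0236
grip_force: 50.0
```

```bash
python3 -c "
from h import *
o=telemetry.get_obs();print({k:o[k] for k in('time_s','ee_pos','eef_rot','force','moment','grip_width','grip_force')})"
```

```text
{'time_s': 7.6, 'ee_pos': array([0.50460715, 0.41631496, 0.03047147]), 'eef_rot': array([3.14134947e+00, 2.44499645e-05, 2.83582590e+00]), 'force': array([ 0.94968929,  1.40396546, -0.52384177]), 'moment': array([ 0.21500131, -0.21433788,  0.00194105]), 'grip_width': 0.023602115771515202, 'grip_force': 49.992715716362}
```

move_arm --pt "0 0 -0.02 0" --pt "0 0 -0.04 0" --pt "0 0 -0.05 0" --pt "0 0 -0.05 -0.097" --pt "0 0 0 -0.097" --pt "0 0 0 0" --pt "0 0 0 0"

```text
time_s: 8.48
ee_pos: [0.5043, 0.4159, 0.1901]
eef_rot: [-3.141, -0.001, 3.028]
force: [-0.8, 0.3, -3.3]
grip_width: 0.0237
grip_force: 50.0
```

```bash
cat > ob.py <<'E'
from h import *
def ob():
    o=telemetry.get_obs()
    for k in('time_s','ee_pos','eef_rot','force','moment','grip_width'): print(k,np.round(o[k],4))
    th=-.112; w=o['ee_pos'][:2]-np.array([.4826,-.0572]); c,s=np.cos(th),np.sin(th)
    print("in stand",np.round([c*w[0]+s*w[1],-s*w[0]+c*w[1]],4))
if __name__=="__main__": ob()
E
python3 ob.py
```

```text
time_s 8.475
ee_pos [0.5043 0.4159 0.1901]
eef_rot [-3.1407e+00 -9.0000e-04  3.0276e+00]
force [-0.771   0.3485 -3.3402]
moment [ 0.0476 -0.1443 -0.0076]
grip_width 0.0237
in stand [-0.0313  0.4726]
```

move_arm --pt "-0.002 -0.036 0 0" --pt "-0.002 -0.036 0 0" --pt "-0.002 -0.036 0 0" --pt "-0.002 -0.036 0 0" --pt "-0.002 -0.036 0 0" --pt "-0.002 -0.036 0 0" --pt "-0.002 -0.036 0 0" --pt "-0.002 -0.036 0 0" --pt "-0.002 -0.036 0 0" --pt "-0.002 -0.036 0 0" --pt "-0.002 -0.036 0 0" --pt "-0.002 -0.036 0 0" --pt "-0.002 -0.036 0 0" --pt "-0.002 -0.036 0 0" --pt "-0.002 -0.036 0 0" --pt "-0.001 -0.033 0 0" --pt "0 0 0 0" --pt "0 0 0 0" --pt "0 0 0 0"

```text
time_s: 10.85
ee_pos: [0.4715, -0.1559, 0.1904]
eef_rot: [3.141, -0.0, 3.03]
force: [0.4, -0.4, -3.3]
grip_width: 0.0236
grip_force: 50.0
```

```bash
cat >> ob.py <<'E'
def avg(k=8):
    f=[]
    for _ in range(k): cams.camera("top"); f.append(telemetry.get_obs()['force'])
    print("F mean",np.round(np.mean(f,0),2),"sd",np.round(np.std(f,0),2))
E
python3 - <<'E'
from ob import *
avg(12); ob()
a=cams.camera("top")[190:310,240:420]; b=cams.camera("side")[150:290,270:430]
cv2.imwrite("pics/g2.png",np.hstack([cv2.resize(a,(395,300),interpolation=2),cv2.resize(b,(395,345),interpolation=2)[:300]]))
E
```

```text
F mean [ 0.   -0.04 -4.02] sd [0.59 0.43 0.41]
time_s 11.45
ee_pos [ 0.4714 -0.1567  0.1904]
eef_rot [ 3.1416 -0.      3.0297]
force [ 0.2746 -0.4727 -4.3125]
moment [ 0.0287 -0.1551 -0.0015]
grip_width 0.0239
in stand [ 0.     -0.1001]
```

View pics/g2.png

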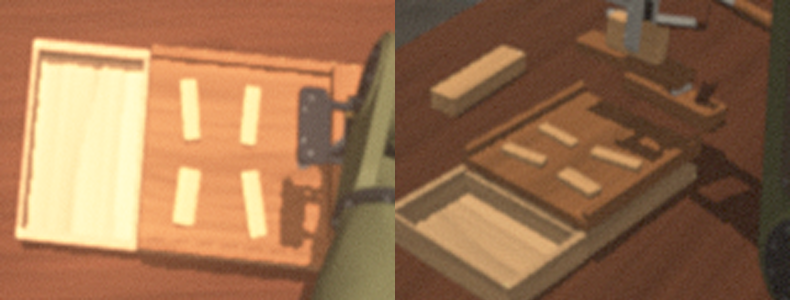

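The scraper is held over the far end of the board, parallel to it, with its foot's end at g2 (345,70). The offcuts are undisturbed on the tray side. Descending gradually.

move_arm --pt "0 0 0.03 0" --pt "0 0 0.03 0" --pt "0 0 0.01 0" --pt "0 0 0.005 0" --pt "0 0 0 0" --pt "0 0 0 0"

```text
time_s: 12.3
ee_pos: [0.4719, -0.1569, 0.1163]
eef_rot: [-3.141, 0.001, 3.03]
force: [0.2, 0.8, -3.5]
grip_width: 0.0237
grip_force: 50.0
```

```bash
python3 - <<'E'
from ob import *
ob()
b=cams.camera("side")[160:260,310:440]
cv2.imwrite("pics/g3.png",cv2.resize(b,(780,600),interpolation=cv2.INTER_CUBIC))
for n in("side","top"): print(n,[(onz(n,r["centre"],telemetry.get_obs()['ee_pos'][2]+.0145).round(4),r["conf"]) for r in nets.mark_of(n,"scraper_grip")])
E
```

```text
time_s 12.3
ee_pos [ 0.4719 -0.1569  0.1163]
eef_rot [-3.1412e+00  1.4000e-03  3.0298e+00]
force [ 0.1773  0.8178 -3.4506]
moment [ 0.027  -0.0996  0.072 ]
grip_width 0.0237
in stand [ 0.0005 -0.1002]
side [(array([ 0.4764, -0.1726,  0.1306]), 0.79), (array([0.639 , 0.4573, 0.1306]), 0.76), (array([0.3989, 0.6459, 0.1306]), 0.74), (array([ 0.6385, -0.009 ,  0.1306]), 0.54)]
top [(array([ 0.4852, -0.1788,  0.1304]), 0.75), (array([0.4399, 0.5824, 0.1304]), 0.73), (array([ 0.4372, -0.0474,  0.1304]), 0.72), (array([0.6992, 0.3798, 0.1304]), 0.59)]
```

View pics/g3.png

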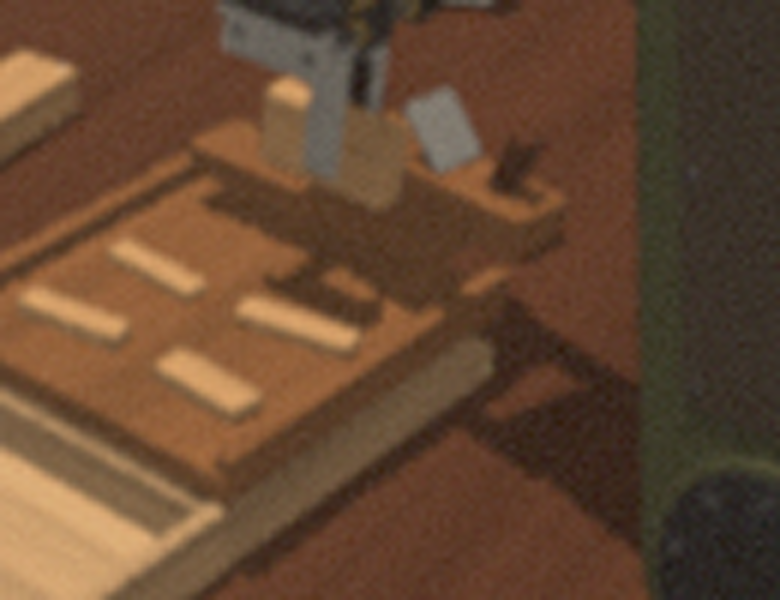

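```bash
python3 - <<'E'
from ob import *
o=telemetry.get_obs()['ee_pos']; th=-.112; c,s=np.cos(th),np.sin(th)
def W(b,l): return [b[0]+c*l[0]-s*l[1],b[1]+s*l[0]+c*l[1],l[2]]
S=lambda p:((proj("side",p)-[310,160])*6).round()
u=o[2]-.0305; st=(.4826,-.0572)
for x in(.088,-.088):
  for y in(.022,-.022): print("foot",x,y,"top",S(W(o,(x,y,u+.02))),"bot",S(W(o,(x,y,u))))
for x in(.045,-.045): print("rib top +y",x,S(W(o,(x,.012,u+.07))))
for x in(.112,.1,-.1,-.112): print("strip",x,S(W(st,(x,-.132,.077))),S(W(st,(x,.132,.077))))
E
```

```text
foot 0.088 0.022 top [192. 138.] bot [189. 166.]
foot 0.088 -0.022 top [236. 113.] bot [233. 141.]
foot -0.088 0.022 top [435. 246.] bot [430. 275.]
foot -0.088 -0.022 top [478. 217.] bot [473. 246.]
rib top +y 0.045 [266.  84.]
rib top +y -0.045 [393. 137.]
strip 0.112 [212. 134.] [-72. 295.]
strip 0.1 [227. 141.] [-57. 303.]
strip -0.1 [498. 260.] [220. 452.]
strip -0.112 [516. 267.] [239. 461.]
```

Rib and foot agree with the prediction and share the board's offset, so the scraper is centred between the strips. Descending to contact.

move_arm --pt "0 0 0.01 0" --pt "0 0 0.006 0" --pt "0 0 0.002 0" --pt "0 0 0 0" --pt "0 0 0 0"

```text
time_s: 13.08
ee_pos: [0.4716, -0.1567, 0.0976]
eef_rot: [-3.142, 0.0, 3.03]
force: [0.5, 0.6, -4.0]
grip_width: 0.0238
grip_force: 50.0
```

move_arm --pt "0 0 0.001 0" --pt "0 0 0.001 0" --pt "0 0 0 0" --pt "0 0 0 0"

```text
time_s: 13.58
ee_pos: [0.4715, -0.1567, 0.0955]
eef_rot: [-3.142, 0.0, 3.03]
force: [0.1, -0.8, -4.4]
grip_width: 0.0234
grip_force: 50.0
```

move_arm --pt "0 0 0.001 0" --pt "0 0 0.001 0" --pt "0 0 0 0" --pt "0 0 0 0"

```text
time_s: 14.08
ee_pos: [0.4715, -0.1567, 0.0935]
eef_rot: [-3.142, -0.0, 3.03]
force: [0.0, 0.4, -5.2]
grip_width: 0.0239
grip_force: 50.0
```

move_arm --pt "0 0 0.001 0" --pt "0 0 0 0" --pt "0 0 0 0"

```text
time_s: 14.45
ee_pos: [0.4715, -0.1567, 0.0925]
eef_rot: [-3.142, 0.0, 3.03]
force: [0.7, 0.1, -2.9]
grip_width: 0.0237
grip_force: 50.0
```

move_arm --pt "0 0 0.001 0" --pt "0 0 0 0" --pt "0 0 0 0"

```text
time_s: 14.82
ee_pos: [0.4715, -0.1567, 0.0915]
eef_rot: [-3.142, 0.0, 3.03]
force: [0.1, 0.8, -2.7]
grip_width: 0.0238
grip_force: 50.0
```

move_arm --pt "0 0 0.001 0" --pt "0 0 0 0" --pt "0 0 0 0"

```text
time_s: 15.2
ee_pos: [0.4715, -0.1567, 0.0905]
eef_rot: [-3.142, 0.0, 3.03]
force: [0.7, 0.3, -0.1]
grip_width: 0.0239
grip_force: 50.0
```

```bash
python3 -c "
from ob import *
avg(8);ob()"
```

```text
F mean [ 0.31  0.22 -1.02] sd [0.5  0.31 0.48]
time_s 15.6
ee_pos [ 0.4715 -0.1567  0.0905]
eef_rot [-3.1416e+00  2.0000e-04  3.0298e+00]
force [ 0.2419 -0.1856 -1.5071]
moment [ 0.0296 -0.2144 -0.0337]
grip_width 0.0235
in stand [ 1.000e-04 -1.001e-01]
```

move_arm --pt "0 0 0.0015 0" --pt "0 0 0.0015 0" --pt "0 0 0.001 0" --pt "0 0 0 0" --pt "0 0 0 0"

```text
time_s: 16.23
ee_pos: [0.4715, -0.1567, 0.0866]
eef_rot: [-3.142, 0.0, 3.03]
force: [-0.5, 0.6, 1.0]
grip_width: 0.0237
grip_force: 50.0
```

```bash
python3 -c "
from ob import *
avg(8);ob()"
```

```text
F mean [-0.38  1.04  3.23] sd [0.42 0.38 0.6 ]
time_s 16.625
ee_pos [ 0.4715 -0.1567  0.0865]
eef_rot [3.1416e+00 2.0000e-04 3.0297e+00]
force [-0.1385  1.2114  3.026 ]
moment [ 0.0512 -0.1435  0.0172]
grip_width 0.0239
in stand [ 1.000e-04 -1.001e-01]
```

move_arm --pt "0 0 0.0015 0" --pt "0 0 0.0015 0" --pt "0 0 0.001 0" --pt "0 0 0 0" --pt "0 0 0 0"

```text
time_s: 17.25
ee_pos: [0.4716, -0.1567, 0.0826]
eef_rot: [-3.142, 0.0, 3.03]
force: [-0.1, 1.5, 7.5]
grip_width: 0.0239
grip_force: 50.0
```

```bash
python3 -c "
from ob import *
avg(10);ob()"
```

```text
F mean [-1.37  1.36  7.04] sd [0.29 0.28 0.36]
time_s 17.75
ee_pos [ 0.4715 -0.1567  0.0826]
eef_rot [-3.1415e+00  2.0000e-04  3.0298e+00]
force [-0.9212  1.5223  6.8093]
moment [ 0.1718  0.1636 -0.0138]
grip_width 0.0241
in stand [ 1.000e-04 -1.001e-01]
```

move_arm --pt "0 0.003 0 0" --pt "0 0.004 0 0" --pt "0 0.005 0 0" --pt "0 0.005 0 0" --pt "0 0.005 0 0"

```text
time_s: 18.38
ee_pos: [0.4742, -0.1354, 0.0828]
eef_rot: [-3.14, 0.001, 3.03]
force: [0.0, -4.3, 7.0]
grip_width: 0.0238
grip_force: 50.0
```

```bash
python3 -c "
from ob import *
ob();avg(5)"
```

```text
time_s 18.375
ee_pos [ 0.4742 -0.1354  0.0828]
eef_rot [-3.1403e+00  1.1000e-03  3.0298e+00]
force [ 0.0293 -4.311   7.0229]
moment [-0.8475  0.1527  0.0248]
grip_width 0.0238
in stand [ 0.0004 -0.0787]
F mean [ 0.67 -0.91  7.14] sd [0.67 0.84 0.4 ]
```

move_arm --pt "0 0.005 0 0" --pt "0 0.005 0 0" --pt "0 0.005 0 0" --pt "0 0.005 0 0" --pt "0 0.005 0 0" --pt "0 0.005 0 0"

```text
time_s: 19.38
ee_pos: [0.4776, -0.1056, 0.0828]
eef_rot: [-3.14, 0.001, 3.03]
force: [-0.7, -4.4, 7.6]
grip_width: 0.0238
grip_force: 50.0
```

move_arm --pt "0 0.005 0 0" --pt "0 0.005 0 0" --pt "0 0.005 0 0" --pt "0 0.005 0 0" --pt "0 0.005 0 0" --pt "0 0.005 0 0" --pt "0 0.005 0 0" --pt "0 0.005 0 0" --pt "0 0.005 0 0" --pt "0 0.005 0 0"

```text
time_s: 20.62
ee_pos: [0.4832, -0.0559, 0.0828]
eef_rot: [-3.14, 0.001, 3.03]
force: [-0.6, -5.9, 7.2]
grip_width: 0.0236
grip_force: 50.0
```

move_arm --pt "0 0.005 0 0" --pt "0 0.005 0 0" --pt "0 0.005 0 0" --pt "0 0.005 0 0" --pt "0 0.005 0 0" --pt "0 0.005 0 0" --pt "0 0.005 0 0" --pt "0 0.005 0 0" --pt "0 0.005 0 0" --pt "0 0.005 0 0"

```text
time_s: 21.88
ee_pos: [0.4887, -0.0062, 0.0827]
eef_rot: [-3.14, 0.001, 3.03]
force: [-0.5, -5.2, 6.7]
grip_width: 0.0238
grip_force: 50.0
```

```bash
python3 - <<'E'
from ob import *
ob(); avg(4)
a=cams.camera("top")[190:310,240:420]; b=cams.camera("side")[150:290,270:430]
cv2.imwrite("pics/g4.png",np.hstack([cv2.resize(a,(395,300),interpolation=2),cv2.resize(b,(395,345),interpolation=2)[:300]]))
E
```

```text
time_s 21.875
ee_pos [ 0.4887 -0.0062  0.0827]
eef_rot [-3.1405e+00  8.0000e-04  3.0297e+00]
force [-0.4509 -5.2031  6.6972]
moment [-0.9301  0.0668  0.0517]
grip_width 0.0238
in stand [0.0004 0.0514]
F mean [ 0.24 -1.    6.95] sd [0.38 1.   0.59]
```

View pics/g4.png

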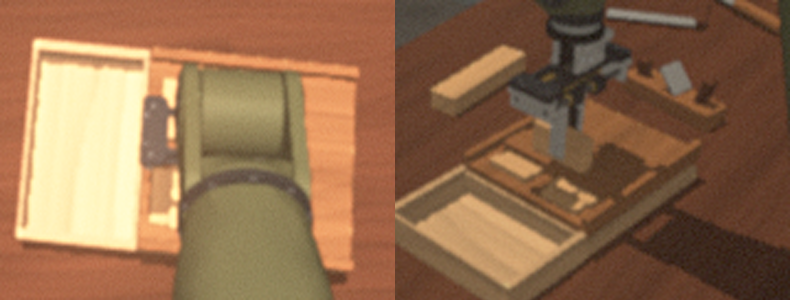

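Offcuts bunch up ahead of the scraper near the edge at g4 right (515,165) and (570,195), none left behind. Continuing.

move_arm --pt "0 0.004 0 0" --pt "0 0.004 0 0" --pt "0 0.004 0 0" --pt "0 0.004 0 0" --pt "0 0.004 0 0" --pt "0 0.004 0 0" --pt "0 0.004 0 0" --pt "0 0.004 0 0" --pt "0 0.004 0 0" --pt "0 0.004 0 0"

```text
time_s: 23.42
ee_pos: [0.4932, 0.0336, 0.0827]
eef_rot: [-3.141, 0.001, 3.03]
force: [-0.4, -4.8, 7.4]
grip_width: 0.0236
grip_force: 50.0
```

move_arm --pt "0 0.004 0 0" --pt "0 0.004 0 0" --pt "0 0.004 0 0" --pt "0 0.004 0 0" --pt "0 0.004 0 0" --pt "0 0.004 0 0" --pt "0 0.004 0 0" --pt "0 0.004 0 0"

```text
time_s: 24.42
ee_pos: [0.4968, 0.0654, 0.0828]
eef_rot: [-3.141, 0.001, 3.03]
force: [-0.2, -5.6, 7.9]
grip_width: 0.0238
grip_force: 50.0
```

```bash
python3 - <<'E'
from ob import *
ob(); avg(4)
a=cams.camera("top")[190:310,240:420]; b=cams.camera("side")[150:290,270:430]
cv2.imwrite("pics/g5.png",np.hstack([cv2.resize(a,(395,300),interpolation=2),cv2.resize(b,(395,345),interpolation=2)[:300]]))
E
```

```text
time_s 24.425
ee_pos [0.4968 0.0654 0.0828]
eef_rot [-3.1405e+00  8.0000e-04  3.0297e+00]
force [-0.1527 -5.5686  7.8837]
moment [-1.105   0.1581  0.0296]
grip_width 0.0238
in stand [0.0004 0.1234]
F mean [-0.2  -2.45  7.66] sd [0.29 0.95 0.57]
```

View pics/g5.png

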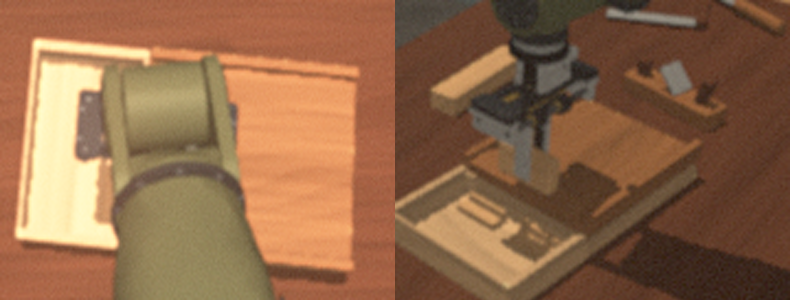

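The offcuts have dropped into the tray at g5 right (485,210) and (535,240). A little further so any perched on the tray wall fall too, then I lift.

move_arm --pt "0 0.004 0 0" --pt "0 0.004 0 0" --pt "0 0.004 0 0" --pt "0 0.004 0 0" --pt "0 0.004 0 0" --pt "0 0 0 0" --pt "0 0 -0.004 0" --pt "0 0 -0.006 0" --pt "0 0 -0.006 0" --pt "0 0 -0.03 0" --pt "0 0 -0.05 0" --pt "0 0 0 0"

```text
time_s: 26.22
ee_pos: [0.4998, 0.086, 0.1815]
eef_rot: [3.14, 0.005, 3.03]
force: [-0.2, 0.2, -4.1]
grip_width: 0.024
grip_force: 50.0
```

```bash
python3 - <<'E'
from ob import *
ob()
a=cams.camera("top")[190:310,240:420]; b=cams.camera("side")[150:290,270:430]
cv2.imwrite("pics/g6.png",np.hstack([cv2.resize(a,(395,300),interpolation=2),cv2.resize(b,(395,345),interpolation=2)[:300]]))
E
```

```text
time_s 26.225
ee_pos [0.4998 0.086  0.1815]
eef_rot [3.1403 0.0051 3.0298]
force [-0.1835  0.1887 -4.0937]
moment [ 0.0782 -0.1477  0.0149]
grip_width 0.024
in stand [0.0011 0.1442]
```

View pics/g6.png

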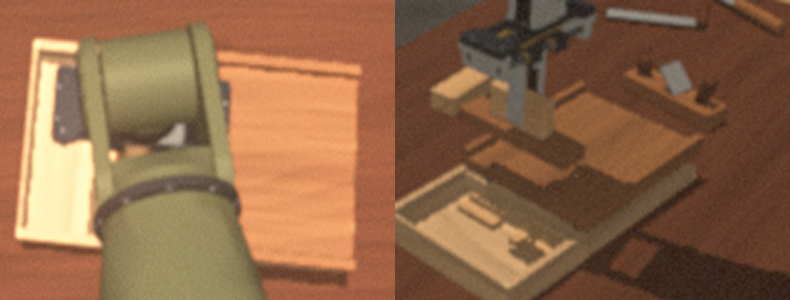

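Board is clear and the offcuts are in the tray at g6 right (480,210) and (525,245). Carrying the scraper back to the free bench spot.

move_arm --pt "0.0035 0.035 0 0" --pt "0.0035 0.035 0 0" --pt "0.0035 0.035 0 0" --pt "0.0035 0.035 0 0" --pt "0.0035 0.035 0 0" --pt "0.0035 0.035 0 0" --pt "0.0035 0.035 0 0" --pt "0.0035 0.035 0 0" --pt "0.0035 0.035 0 0" --pt "0 0 0.04 0" --pt "0 0 0.04 0" --pt "0 0 0.03 0" --pt "0 0 0.02 0" --pt "0 0 0.01 0" --pt "0 0 0.005 0" --pt "0 0 0 0" --pt "0 0 0 0"

```text
time_s: 28.45
ee_pos: [0.5029, 0.4026, 0.0343]
eef_rot: [3.141, 0.001, 3.03]
force: [1.0, 0.1, -4.0]
grip_width: 0.0243
grip_force: 50.0
```

move_arm --pt "0 0 0.001 0" --pt "0 0 0.001 0" --pt "0 0 0.001 0" --pt "0 0 0.0005 0" --pt "0 0 0 0" --pt "0 0 0 0"

```text
time_s: 29.2
ee_pos: [0.5026, 0.4024, 0.0305]
eef_rot: [3.141, 0.0, 3.03]
force: [-2.8, -2.7, 5.9]
grip_width: 0.0236
grip_force: 50.0
```

```bash
python3 -c "
from ob import *
avg(4);ob()"
```

```text
F mean [-3.65 -1.75  5.17] sd [0.44 0.41 0.57]
time_s 29.4
ee_pos [0.5026 0.4024 0.0305]
eef_rot [3.1413e+00 3.0000e-04 3.0298e+00]
force [-2.9686 -2.1602  4.6205]
moment [-0.5705  0.5024 -0.0399]
grip_width 0.024
in stand [-0.0315  0.459 ]
```

On the bench. Raising 0.3 mm to ease the contact, then opening and retreating up.

move_arm --pt "0 0 -0.0003 0" --pt "0 0 0 0" --pt "0 0 0 0" --pt "0 0 0 0" --pt "0 0 0 0" --pt "0 0 0 0" --pt "0 0 0 0" --pt "0 0 0 0" --grip 1

```text
time_s: 30.4
ee_pos: [0.5025, 0.4024, 0.0303]
eef_rot: [3.142, 0.0, 3.03]
force: [-0.0, -0.7, -0.5]
grip_width: 0.0936
grip_force: 0.0
```

move_arm --pt "0 0 -0.02 0" --pt "0 0 -0.04 0" --pt "0 0 -0.04 0" --pt "0 0 -0.05 0" --pt "0 0 -0.05 0" --pt "0.05 0 0 0" --pt "0.05 0 0 0" --pt "0.03 0 0 0" --pt "0 0 0 0" --pt "0 0 0 0"

```text
time_s: 31.65
ee_pos: [0.374, 0.4168, 0.2311]
eef_rot: [3.141, 0.001, 3.03]
force: [-0.1, 0.1, -0.2]
grip_width: 0.0939
grip_force: 0.0
```

```bash
python3 - <<'E'
from ob import *
ob()
a=cams.camera("top")[190:310,155:415]; b=cams.camera("side")[165:325,220:410]
cv2.imwrite("pics/g7.png",np.hstack([cv2.resize(a,(450,208),interpolation=2),cv2.resize(b,(340,286),interpolation=2)[:208]]) if 0 else np.vstack([cv2.resize(a,(600,277),interpolation=2),cv2.resize(b,(600,505),interpolation=2)[190:505]]))
E
```

```text
time_s 31.65
ee_pos [0.374  0.4168 0.2311]
eef_rot [3.1408e+00 9.0000e-04 3.0297e+00]
force [-0.0611  0.0853 -0.1662]
moment [ 0.0397 -0.0929  0.0403]
grip_width 0.0939
in stand [-0.1609  0.4589]
```

View pics/g7.png

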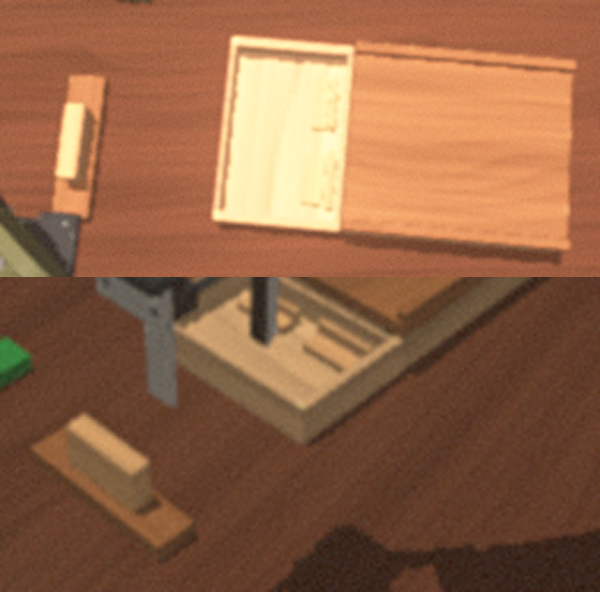

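The board is empty, the offcuts are in the tray along the board-side wall at g7 (325,105) and (320,180), and the scraper stands upright and clear at (80,145).

```bash
python3 -c "
from h import *
print(hand_in())"
```

```text
the job is handed in; nothing more can be done
None
```

The job is handed in, with no verdict returned: the board is empty with the offcuts seen in the tray (two groups; I didn't count each of the four), contact force during the push was about 11–13 N by my readings, and the scraper stands released on the bench clear of the station.

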